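# Clamp a glazed pot in the drilling jig

### The job

Set the red gold-speckled pot gently down, upright, on the cork spot of the drilling jig, in front of the V-stop, then wind the jig's red handwheel clockwise by its black knob until the padded jaw holds the pot firmly in the V: the knob, which runs free with an easy, even drag, should take about 3.5 N more to turn than when it ran free. Do not overtighten (6 N more cracks the pot); then let go, and leave the other wares where they stand.

Things in the scene. Friction and masses are not known exactly. Their poses are not given: they have to be found in the camera images.
- red_pot_mid (a point): Centre, half-way up, of the red ceramic pot with gold speckles: an open straight-sided round pot, 64 mm outside diameter, 70 mm high, wall 5 mm, about 0.25 kg (varies). It starts upright on the table in one of three places that it shares with the blue and the white pot.
- red_pot: The same red pot; origin at the centre of its underside, z up through its mouth.
- jig: Drilling jig fixed to the table: aluminium base plate 130 x 300 mm, top 15 mm above the table. Origin on the table, z up; its y axis is the clamping direction: V-stop at the +y end, jaw and handwheel at the -y end. Wheel gearbox 73 mm and V-stop 70 mm high above the table. Turned up to 0.25 rad either way.
- seat (a point): Centre of the cork spot on the jig, 15 mm above the table, at (0, 55, 15) mm in the jig's frame: the pot's underside centre when it touches both V faces. Axes as the jig's: +y to the V-stop (two black rubber faces, 30 degrees off square to y, 55 mm high, reaching 29 mm either side), -y to the jaw; the x sides are open. The jaw pushes the pot the last few mm into the V.
- jaw: Jaw carriage. Origin at the back of its blue block, 47 mm above the table. A stem and a sprung black pad (40 x 36 mm) stick out of it to the jig's +y; the stem is set out 0 to 18 mm, differently each time and not reported, so the pad face is 45 to 63 mm ahead of the origin and 37 to 55 mm from a seated pot at the start: feel for the contact. Pad spring: 2 N per mm.
- wheel_hub (a point): Point on the red handwheel's upright axis, at rim height 90 mm above the table, at (16, -115, 90) mm in the jig's frame. Rim 100 mm across, bar 10 mm thick. Clockwise seen from above drives the jaw to the pot, 12 mm per rad.
- wheel (a joint): Handwheel angle in rad, 0 (fully unwound, the start) to 6.2, growing clockwise seen from above. A brake (0.32 N m) drags with 6 N at the knob in slow turning (some 2 N less is read while the hand pauses: compare like with like) and keeps the wheel where it is left. Pad pressure P (N) adds 0.24 P at the knob, so 3.5 N over the free drag is 15 N on the pot.
- knob_mid (a point): Centre, half-way up, of the black spinner knob on the wheel rim: upright cylinder 22 mm diameter, 38 mm high (100 to 138 mm above the table), 50 mm from the wheel's axis, turning freely about itself, so that it can be held from above and carried round the circle without turning the hand.
- blue_pot: Bystander: blue pot, 68 mm across, 62 mm high; origin under its centre.
- white_pot: Bystander: white pot, 66 mm across, 74 mm high; origin under its centre.
- bowl: Bystander: beige bowl, 116 mm across, 45 mm high; origin under its centre.
- saucer: Bystander: terracotta saucer, 110 mm across, 16 mm high; origin under its centre.
- jar: Bystander: closed amber glass jar, 56 mm across, 75 mm high; origin under its centre.
- brush: Bystander: flat brush about 200 mm long, lying on the table.

How it is judged:
By the outcome, as a careful person would: the job done as asked, in the order asked, and still so for the second after the job is handed in, with the robot touching nothing.
It also fails if it takes over 72 s, if anything falls off the work surface, if the arm or the gripper's body presses on something with over 40 N, if the wrist force passes 120 N, or if a joint passes its speed limit or range.

### The arm

A 6-joint arm with a two-finger parallel gripper is mounted at the origin on the work surface. World frame = base frame: x ahead of the robot, y to its left, z up, the work surface at z = 0. Lengths are in m, angles in degrees, forces in N, time in s.
With the tool pointing down it reaches from about 0.3 to 0.75 m from the base axis. Payload 8.5 kg.
Tool frame: the origin (TCP) lies on the centre line of the jaws, within the pads' length; the fingertips stand 17 mm ahead of it and the grasp point (between the pads) lies 2 mm behind it (env.tip_extent is the distance from the TCP to the fingertips, in m); z points along the fingers, y is the direction in which the jaws open and shut (so a half turn about z gives the same grasp; the last joint's range is limited). The gripper opens to 85 mm and grips with 20 to 120 N. Pads are 22 mm wide; open, the fingers measure 114 mm over their backs; the gripper's body (76 mm by 85 mm) begins 54 mm behind the grasp point. The pads swing forward as they close: fully open they stand 13 mm farther back than shut.
Start: joints at [64.555, 21.807, 74.336, -0, 83.858, -12.336], TCP at [0.125, 0.536, 0.214] pointing down, gripper open.
Joint ranges: [-178.18, 178.18], [-50.72, 133.34], [12.68, 142.11], [-81.47, 261.47], [9.98, 163.14], [-165.26, 165.26]. Speed limits (degrees/s): [136.94, 136.94, 180, 180, 180, 180].

### API

Orientations are given as a 3x3 rotation matrix whose columns are the frame's x, y, z axes.
In Python, from rig import telemetry, get_image, camera_params, close_job, env gives the robot as it stands.
- The arm moves only by the tool apply_moves, never from a script. Its argument "motion" is a list of rows, each an object of numbers: "tx", "ty", "tz": the shift along the tool's x, y, z in cm; "turn": the turn about the tool's z in degrees; "jaw": the gripper's target within -1 to 1 (fully open at 1, half-way at 0, shut at -1). In form: [{"tx": .., "ty": .., "tz": .., "turn": .., "jaw": ..}, ...]. A call has 1 to 5 rows; each row is the pose to reach, as a shift and turn from the pose measured when the call began, along the tool's axes at that moment; what a row does not reach only later rows make up. A row lasts 1/12 s, in which the tool goes at most 41.7 mm and 7.16 degrees, less where a joint would pass 70% of its speed; a pose out of reach is approached as far as the arm can. A call with a gripper value outside its range is refused whole. The fingers move at their own pace and stop on an object; "squeeze" is the grip in N (left out, the last holds). Time passes only in rows, so rows that repeat a pose let the fingers close. It gives the time, the measured TCP pose, the force and the opening at its end, in the units of the state.
- telemetry.observe(): the state, without advancing time (a new reading comes with each control period).
- get_image(name): name is "scene" or "top"; returns (picture, depth): 384x512x3 uint8, red, green, blue; 384x512 float32, m along the optical axis (not along the pixel's ray), 0 where there is no reading.
- camera_params(name): a dict with "fx", "fy", "cx", "cy" (pixels), "rvec" (rotation vector, rad) and "tvec" (3), from world to camera coordinates, as OpenCV has them. Camera axes: x right, y down, z forward; pixel columns grow to the right and rows downward; lengths in m; the calibration is good to about 2 mm. A picture is of the moment at which its call begins. camera_params takes no time and is no camera call.
- close_job(): hands the job in, once; it reports no verdict.
The state is a dict: "time_s": time; "q": joint angles; "qvel": joint speeds; "joint_efforts": joint torques, N m; "position": TCP position; "tool_rot": TCP orientation; "ft_force": force on the tool from outside, world axes, zero at the start; "wrist_torque": the same for the moment, N m; "grip_width": finger opening in m.
Only numpy, scipy, OpenCV 4.12 (cv2) and the standard library are available. Lean on these libraries where they do the work, as an engineer would, in place of code of your own. Each camera call takes 0.05 s, during which the arm holds its last target. There are 200 camera calls.

## Working session

There is one attempt and no reset: what is moved stays moved. The work goes in short steps, Python scripts to look and compute and a tool call to move; the robot and the scene stay as the last step left them, time stands still between calls to the robot, and variables do not carry over. Pictures are saved under pics/ and viewed, about 8 in all and at most 12, crops included, and the job is handed in when it is done.

Besides the shell and the picture viewer there is one more tool, called after "Emit:" by a JSON object that holds its "name" and its "arguments", one argument or row to a line. apply_moves: Moves the arm, as the interface text tells. Its arguments: {"type":"object","properties":{"motion":{"type":"array"},"squeeze":{"type":"number"}},"required":["motion"]}

```bash
ls; mkdir -p pics; cat > h.py <<'E'
import numpy as np, cv2
from rig import telemetry, get_image, camera_params, close_job, env
def cam(n):
    p=camera_params(n); K=np.array([[p['fx'],0,p['cx']],[0,p['fy'],p['cy']],[0,0,1]]); R=cv2.Rodrigues(np.array(p['rvec'],float))[0]; return K,R,np.array(p['tvec'],float).ravel()
def snap(n,tag):
    im,d=get_image(n); cv2.imwrite(f'pics/{tag}.png',im[:,:,::-1]); np.save(f'pics/{tag}.npy',d); return im,d
def ptz(n,u,v,z):  # pixel ray at world height z
    K,R,t=cam(n); r=R.T@np.linalg.inv(K)@[u,v,1]; c=-R.T@t; return c+r*(z-c[2])/r[2]
def cloud(n,d):
    K,R,t=cam(n); v,u=np.mgrid[:d.shape[0],:d.shape[1]]
    P=np.stack([(u-K[0,2])/K[0,0]*d,(v-K[1,2])/K[1,1]*d,d],-1); return (P-t)@R
def st():
    s=telemetry.observe(); print({k:np.round(s[k],4).tolist() for k in ('time_s','q','position','tool_rot','ft_force','grip_width')}); return s
E
python3 - <<'E'
from h import *
st()
a,_=snap('top','top0'); b,_=snap('scene','scene0')
cv2.imwrite('pics/top0b.png',cv2.resize(a[:,:,::-1],(800,600),interpolation=cv2.INTER_CUBIC))
for n in('top','scene'):
    K,R,t=cam(n); print(n,K[0,0],-R.T@t)
E
```

```text
pics
{'time_s': 0.0, 'q': [64.5546, 21.8423, 74.3842, -0.0026, 83.8573, -12.3364], 'position': [0.1246, 0.5354, 0.2134], 'tool_rot': [[-0.9739, 0.2268, -0.0006], [0.2268, 0.9739, -0.0013], [0.0003, -0.0014, -1.0]], 'ft_force': [0.325, -0.6964, -0.4582], 'grip_width': 0.0853}
top 491.16527879715875 [ 0.48868356 -0.07349763  1.87366643]
scene 369.9773383327367 [1.24603326 0.2244332  0.90750245]
```

View pics/top0b.png

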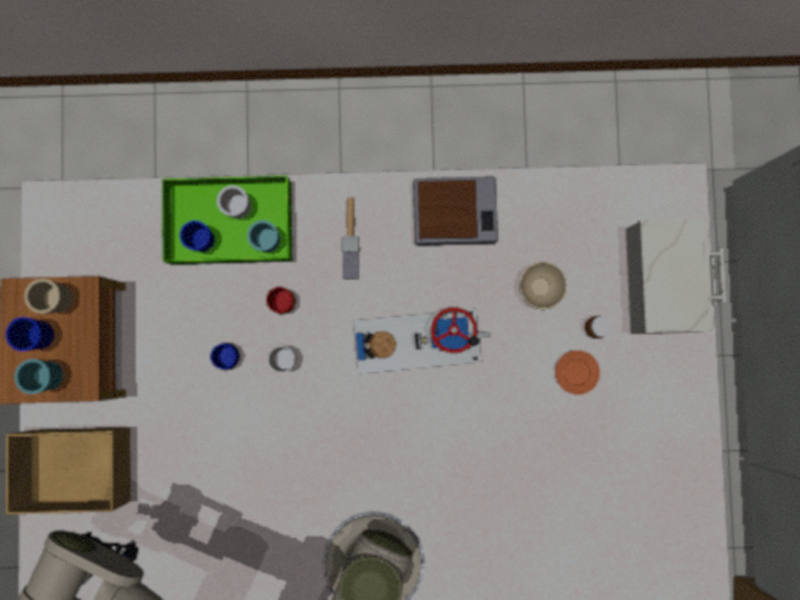

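View pics/scene0.png

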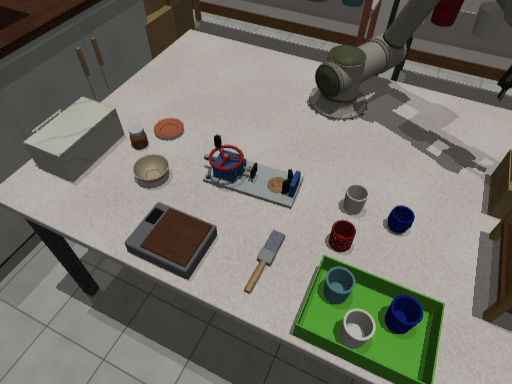

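The top view shows the red pot at about (280,300) in the 800-wide picture. The jig runs from its V-stop at (360,345) to the wheel hub at (453,330). In the scene view the knob is near (217,140). Next I measure these with depth.

```bash
cat > m.py <<'E'
from h import *
from scipy.optimize import least_squares
def circ(p,r=None):
    c0=p.mean(0)
    f=(lambda x:np.hypot(*(p-x[:2]).T)-r) if r else (lambda x:np.hypot(*(p-x[:2]).T)-x[2])
    s=least_squares(f,[*c0] if r else [*c0,.04],loss='soft_l1',f_scale=.002); return s.x,np.sqrt(np.mean(s.fun**2))
if __name__=='__main__':
  for n,tag in(('top','top0'),('scene','scene0')):
    im=cv2.imread(f'pics/{tag}.png')[:,:,::-1].astype(int); d=np.load(f'pics/{tag}.npy'); P=cloud(n,d)
    red=(im[...,0]>70)&(im[...,0]>2.2*im[...,1])&(im[...,0]>2.2*im[...,2])&(d>0)
    k,l,s,c=cv2.connectedComponentsWithStats(red.astype(np.uint8))
    for i in range(1,k):
        if s[i,4]<60: continue
        q=P[l==i]; print(n,'red',s[i],np.round(np.r_[np.median(q,0),q[:,2].min(),q[:,2].max()],3))
        for lo,hi in((.06,.08),(.08,.1)):
            g=q[(q[:,2]>lo)&(q[:,2]<hi)]
            if len(g)>30: print('  fit',lo,len(g),np.round(circ(g[:,:2])[0],4),circ(g[:,:2])[1], np.round((g.min(0)+g.max(0))/2,4), np.round(np.ptp(g,0),4))
    reg=(P[...,0]>.35)&(P[...,0]<.6)&(abs(P[...,1]+.05)<.25)&(d>0)
    pl=reg&(P[...,2]>.009)&(P[...,2]<.021)
    r=cv2.minAreaRect(P[pl][:,:2].astype(np.float32)*1000); print(n,'plate',r,pl.sum())
    kn=reg&(P[...,2]>.115)&(P[...,2]<.16); v=np.argwhere(kn)
    print(n,'knob',kn.sum(),np.round(np.median(P[kn],0),4),v.mean(0)[::-1], np.round(P[kn][:,2].max(),4))
    vs=reg&(P[...,2]>.06)&(P[...,2]<.08)&(P[...,1]>-.02); print('vstop',vs.sum(),np.round(P[vs].mean(0),4), cv2.minAreaRect(P[vs][:,:2].astype(np.float32)*1000))
    tb=(P[...,0]>.4)&(P[...,0]<.55)&(P[...,1]>.02)&(P[...,1]<.25)&(d>0)&(abs(P[...,2])<.01); print('table z',np.median(P[tb][:,2]))
E
python3 m.py
python3 - <<'E'
from h import *
im=cv2.imread('pics/top0.png')[190:250,215:315]; im2=cv2.imread('pics/scene0.png')[125:215,195:315]
a=cv2.resize(im,(800,480),interpolation=cv2.INTER_CUBIC); cv2.imwrite('pics/c1.png',a)
cv2.imwrite('pics/c2.png',cv2.resize(im2,(800,600),interpolation=cv2.INTER_CUBIC))
E
```

```text
top red [174 184  14  16 148] [ 0.633  0.203  0.01  -0.004  0.081]
  fit 0.06 36 [0.6312 0.2031 0.0279] 0.0015375527036791973 [0.6314 0.1956 0.0706] [0.0566 0.0438 0.0188]
top red [276 197  29  18  78] [ 0.584 -0.204  0.094  0.083  0.103]
  fit 0.08 71 [ 0.5477 -0.2034  0.0493] 0.002008987707284805 [ 0.5674 -0.2028  0.0914] [0.0634 0.1022 0.0162]
top red [277 211  24  14  64] [ 0.516 -0.189  0.096  0.083  0.107]
  fit 0.08 53 [ 0.5201 -0.1975  0.0282] 0.007002888056029748 [ 0.5225 -0.1964  0.0914] [0.0442 0.0834 0.0172]
top plate ((475.5617370605469, -50.11895751953125), (248.4864044189453, 496.83270263671875), 0.10699857771396637) 1782
top knob 30 [ 0.5224 -0.2443  0.1381] [302.86666667 217.53333333] 0.1471
vstop 141 [0.5129 0.0434 0.0704] ((507.4935607910156, 94.6142578125), (64.20659637451172, 215.85874938964844), 6.586243152618408)
table z 0.0008029751694120061
scene red [209 146  34  24 264] [ 0.556 -0.201  0.093  0.086  0.101]
  fit 0.08 262 [ 0.552  -0.202   0.0475] 0.014253893486048266 [ 0.5526 -0.2019  0.0926] [0.1013 0.1041 0.0138]
scene red [333 221  23  19  86] [0.638 0.206 0.068 0.002 0.073]
  fit 0.06 72 [0.6341 0.2047 0.0288] 0.0011735596221600125 [0.6353 0.2048 0.0689] [0.0575 0.0607 0.0087]
scene plate ((522.3107299804688, -34.12684631347656), (133.21385192871094, 471.8096923828125), 3.8817245960235596) 1807
scene knob 60 [ 0.528  -0.2424  0.133 ] [217.08333333 138.91666667] 0.1396
vstop 250 [0.5127 0.0684 0.0686] ((509.4865417480469, 94.95661926269531), (66.49227142333984, 218.40235900878906), 7.278125762939453)
table z -0.0005439708028903491
```

View pics/c1.png

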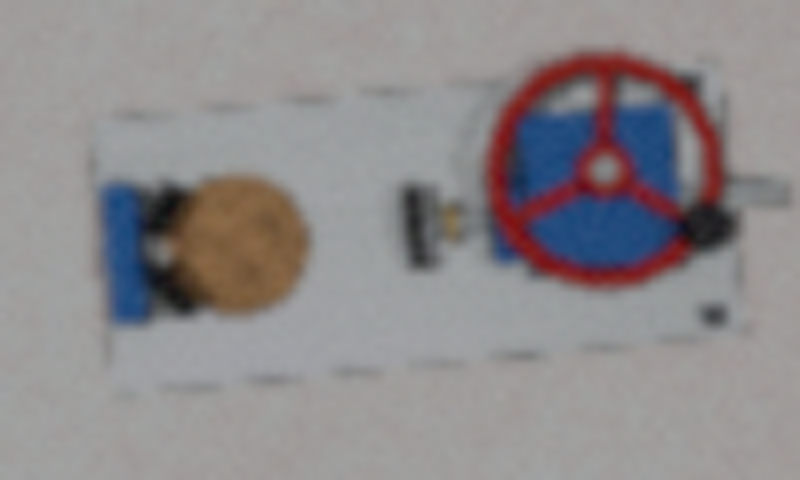

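View pics/c2.png

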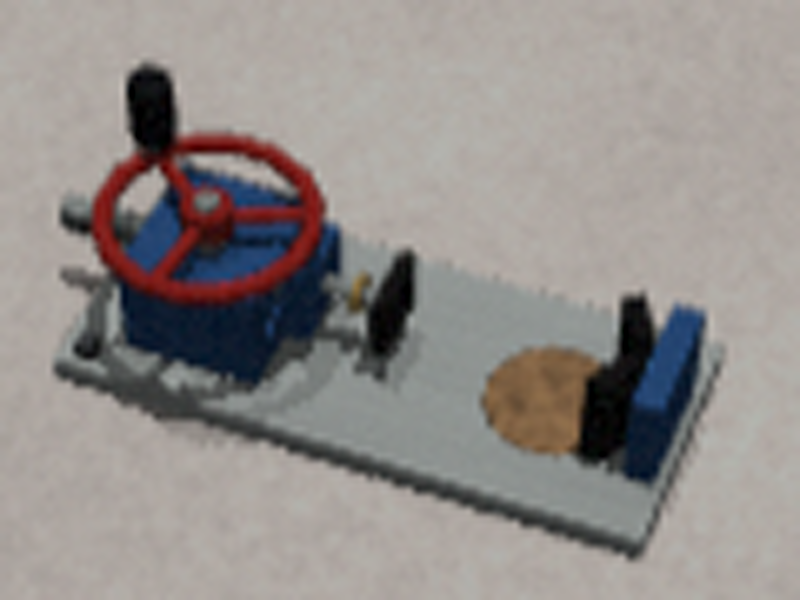

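```bash
python3 - <<'E'
from h import *
f1=lambda x,y,z:ptz('top',215+(x+.5)/8-.5,190+(y+.5)/8-.5,z)[:2]
s2=120/800; f2=lambda x,y,z:ptz('scene',195+(x+.5)*s2-.5,125+(y+.5)*s2-.5,z)[:2]
for nm,v in dict(corkT=f1(241,244.5,.015),hubT=f1(606,170,.09),knobT=f1(708,225,.138),
 TL=f1(97,117,.015),BL=f1(115,392,.015),BR=f1(745,332,.015),bstopT=f1(125,254,.07),
 corkS=f2(550,400,.015),hubS=f2(209,218,.09),knobS=f2(151,78,.138),cL=f2(635,550,.015),cR=f2(722,348,.015),cB=f2(55,367,.015)).items(): print(nm,np.round(v,4))
c,h=f1(241,244.5,.015),f1(606,170,.09)
for c,h in((c,h),(f2(550,400,.015),f2(209,218,.09))):
    w=c-h  # jig frame (-16,170)
    th=np.arctan2(w[1],w[0])-np.arctan2(170,-16); print('dist',np.hypot(*w),'th',np.degrees(th))
E
```

```text
corkT [ 0.5207 -0.0361]
hubT [ 0.5487 -0.2041]
knobT [ 0.5216 -0.2448]
TL [0.5828 0.0306]
BL [0.4529 0.0251]
BR [ 0.4731 -0.2727]
bstopT [0.5169 0.0161]
corkS [ 0.523  -0.0367]
hubS [ 0.5506 -0.2019]
knobS [ 0.5232 -0.2442]
cL [0.5885 0.0334]
cR [0.456  0.0253]
cB [ 0.6078 -0.2596]
dist 0.1703418767725637 th 4.091341977199991
dist 0.16740418338699922 th 4.090513833164637
```

Both cameras agree:
- **Seat:** about (0.522, -0.036)
- **Hub:** about (0.549, -0.203)
- **Knob:** about (0.522, -0.2445), 49 mm from the hub
- **Jig yaw:** about 4°
- **Pot:** about (0.633, 0.204)

Next I plan the moves to the pot.

```bash
cat > go.py <<'E'
# usage: go.py yaw_of_tool_y x,y,z [x,y,z ...] : shifts (cm) and turn from the measured pose
import sys; from h import *
s=st() if 0 else telemetry.observe(); R=np.array(s['tool_rot']); p=np.array(s['position'])
yaw=np.degrees(np.arctan2(R[1,1],R[0,1])); d=(float(sys.argv[1])-yaw+90)%180-90
print('pos',np.round(p,4),'yaw',round(yaw,2),'F',np.round(s['ft_force'],2),'w',round(s['grip_width'],4),'t',s['time_s'],'q6',round(s['q'][5],1))
for a in sys.argv[2:]:
    v=R.T@(np.array(eval(a))-p)*100; print(a,'tx ty tz',np.round(v,2),'turn',round(-d,2))
E
python3 go.py 4.1 .633,.204,.213 .633,.204,.14; python3 - <<'E'
from h import *
# call-wise prediction for three calls along the line with the turn spread
s=telemetry.observe(); p=np.array(s['position']);R=np.array(s['tool_rot'])
g=np.array([.633,.204,.18])
for k in range(3):
    n=p+(g-p)/(3-k); print(np.round(R.T@(n-p)*100,2)); a=np.radians(72.8/3)
    R=R@cv2.Rodrigues(np.array([0,0,a]))[0]; p=n
E
```

```text
pos [0.1246 0.5354 0.2135] yaw 76.89 F [ 0.41  0.74 -0.4 ] w 0.0856 t 0.1 q6 -12.3
.633,.204,.213 tx ty tz [-57.03 -20.75   0.06] turn 72.79
.633,.204,.14 tx ty tz [-57.03 -20.74   7.36] turn 72.79
[-19.01  -6.91   1.12]
[-20.17   1.51   1.12]
[-17.77   9.67   1.12]
```

Emit:
{"name": "apply_moves", "arguments": {
  "motion": [
    {"tx":-3.8,"ty":-1.4,"tz":0.2,"turn":5,"jaw":1},
    {"tx":-7.6,"ty":-2.8,"tz":0.4,"turn":10,"jaw":1},
    {"tx":-11.4,"ty":-4.1,"tz":0.6,"turn":15,"jaw":1},
    {"tx":-15.2,"ty":-5.5,"tz":0.9,"turn":20,"jaw":1},
    {"tx":-19,"ty":-6.9,"tz":1.1,"turn":24.3,"jaw":1}
  ]
}}

```text
time_s: 0.52
position: [0.2951, 0.4237, 0.2021]
tool_rot: [[-0.792, 0.611, -0.001], [0.611, 0.792, -0.002], [-0.0, -0.002, -1.0]]
ft_force: [0.9, -0.1, -0.8]
grip_width: 0.085
```

Emit:
{"name": "apply_moves", "arguments": {
  "motion": [
    {"tx":-4,"ty":0.3,"tz":0.2,"turn":5,"jaw":1},
    {"tx":-8,"ty":0.6,"tz":0.4,"turn":10,"jaw":1},
    {"tx":-12,"ty":0.9,"tz":0.6,"turn":15,"jaw":1},
    {"tx":-16,"ty":1.2,"tz":0.9,"turn":20,"jaw":1},
    {"tx":-20,"ty":1.5,"tz":1.1,"turn":24.3,"jaw":1}
  ]
}}

```text
time_s: 0.93
position: [0.4639, 0.3119, 0.1906]
tool_rot: [[-0.466, 0.885, -0.002], [0.885, 0.466, -0.002], [-0.001, -0.003, -1.0]]
ft_force: [0.5, 0.3, -0.1]
grip_width: 0.0852
```

```bash
python3 go.py 4.1 .633,.204,.16 .633,.204,.05
```

```text
pos [0.4639 0.3119 0.1906] yaw 27.8 F [ 0.46  0.31 -0.09] w 0.0852 t 0.9333 q6 -6.0
.633,.204,.16 tx ty tz [-17.43   9.93   3.05] turn 23.7
.633,.204,.05 tx ty tz [-17.42   9.96  14.05] turn 23.7
```

Emit:
{"name": "apply_moves", "arguments": {
  "motion": [
    {"tx":-3.5,"ty":2,"tz":0.6,"turn":5,"jaw":1},
    {"tx":-7,"ty":4,"tz":1.2,"turn":10,"jaw":1},
    {"tx":-10.5,"ty":6,"tz":1.8,"turn":15,"jaw":1},
    {"tx":-14,"ty":8,"tz":2.4,"turn":20,"jaw":1},
    {"tx":-17.4,"ty":9.9,"tz":3,"turn":23.7,"jaw":1}
  ]
}}

```text
time_s: 1.35
position: [0.634, 0.2025, 0.1596]
tool_rot: [[-0.067, 0.998, -0.003], [0.998, 0.067, -0.002], [-0.002, -0.003, -1.0]]
ft_force: [0.6, 0.1, 0.3]
grip_width: 0.0856
```

```bash
python3 go.py 4.1 .633,.204,.16 .633,.204,.05;  python3 - <<'E'
from h import *
b,_=snap('scene','s1'); a,_=snap('top','t1')
x=cv2.resize(b[150:280,270:440,::-1],(510,390),interpolation=cv2.INTER_CUBIC)
cv2.imwrite('pics/s1c.png',x)
E
```

```text
pos [0.634  0.2025 0.1596] yaw 3.83 F [0.63 0.05 0.3 ] w 0.0856 t 1.35 q6 3.8
.633,.204,.16 tx ty tz [ 0.15 -0.09 -0.04] turn -0.27
.633,.204,.05 tx ty tz [ 0.17 -0.06 10.96] turn -0.27
```

View pics/s1c.png

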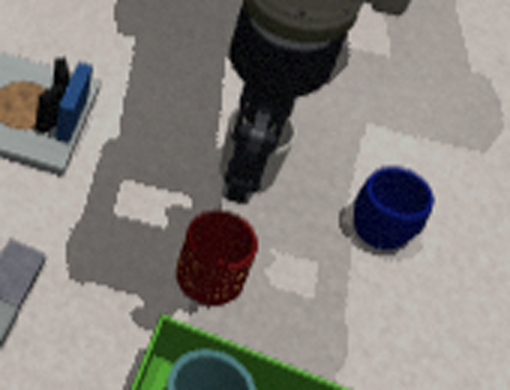

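The gripper stands above the red pot with its jaws along x, clear of the white pot and the tray. I descend, then close.

Emit:
{"name": "apply_moves", "arguments": {
  "motion": [
    {"tx":0.2,"ty":-0.1,"tz":2.2,"turn":0,"jaw":1},
    {"tx":0.2,"ty":-0.1,"tz":4.4,"turn":0,"jaw":1},
    {"tx":0.2,"ty":-0.1,"tz":6.6,"turn":0,"jaw":1},
    {"tx":0.2,"ty":-0.1,"tz":8.8,"turn":0,"jaw":1},
    {"tx":0.2,"ty":-0.1,"tz":10.9,"turn":0,"jaw":1}
  ]
}}

```text
time_s: 1.87
position: [0.6333, 0.202, 0.0472]
tool_rot: [[-0.065, 0.998, -0.005], [0.998, 0.065, -0.003], [-0.003, -0.006, -1.0]]
ft_force: [0.1, -0.2, -0.1]
grip_width: 0.0855
```

Emit:
{"name": "apply_moves", "arguments": {
  "motion": [
    {"tx":0,"ty":0,"tz":0,"turn":0,"jaw":0.6},
    {"tx":0,"ty":0,"tz":0,"turn":0,"jaw":0.4},
    {"tx":0,"ty":0,"tz":0,"turn":0,"jaw":0.2},
    {"tx":0,"ty":0,"tz":0,"turn":0,"jaw":0},
    {"tx":0,"ty":0,"tz":0,"turn":0,"jaw":0}
  ],
  "squeeze": 30
}}

```text
time_s: 2.28
position: [0.6352, 0.2023, 0.0498]
tool_rot: [[-0.065, 0.998, 0.001], [0.998, 0.065, -0.002], [-0.002, 0.001, -1.0]]
ft_force: [6.2, 0.3, 6.3]
grip_width: 0.0429
```

Emit:
{"name": "apply_moves", "arguments": {
  "motion": [
    {"tx":0,"ty":0,"tz":0,"turn":0,"jaw":0},
    {"tx":0,"ty":0,"tz":0,"turn":0,"jaw":0},
    {"tx":0,"ty":0,"tz":0,"turn":0,"jaw":0}
  ]
}}

```text
time_s: 2.53
position: [0.6357, 0.2023, 0.0505]
tool_rot: [[-0.065, 0.998, 0.003], [0.998, 0.065, -0.002], [-0.002, 0.002, -1.0]]
ft_force: [3.3, 0.8, 4.3]
grip_width: 0.043
```

The opening went to 43 mm, so nothing 64 mm wide is between the pads. I look again.

```bash
python3 - <<'E'
from h import *
b,_=snap('scene','s2'); a,_=snap('top','t2')
x=cv2.resize(b[170:270,290:420,::-1],(520,400),interpolation=cv2.INTER_CUBIC)
y=cv2.resize(a[160:225,145:210,::-1],(400,400),interpolation=cv2.INTER_CUBIC)[:, :280]
cv2.imwrite('pics/s2c.png',np.hstack([x,y]))
K,R,t=cam('scene'); 
for p in([.633,.204,.07],[.633,.204,0],[.6357,.2023,.0505]):
    q=K@(R@np.array(p)+t); print(np.round(q[:2]/q[2],1))
E
```

```text
[343.6 228.5]
[339.  242.2]
[341.4 233. ]
```

View pics/s2c.png

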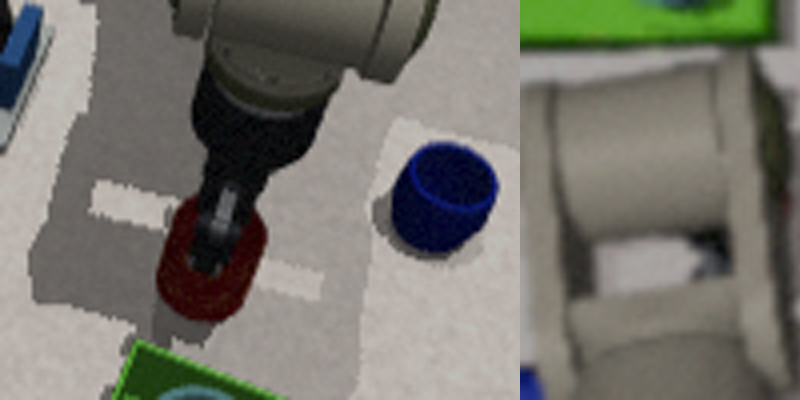

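```bash
python3 - <<'E'
from h import *
d=np.load('pics/s2.npy'); P=cloud('scene',d); im=cv2.imread('pics/s2.png')[:,:,::-1]
for u in (341,345,337):
  for v in range(210,253,3): print(u,v,np.round(P[v,u],3),im[v,u])
d1=np.load('pics/s1.npy'); 
for n,D in(('s1',d1),('s2',d)):
  I=cv2.imread(f'pics/{n}.png')[:,:,::-1].astype(int); Q=cloud('scene',D); m=(I[...,0]>1.6*I[...,1])&(I[...,0]>1.6*I[...,2])&(I[...,0]>40)&(Q[...,1]>.1)&(Q[...,1]<.3)&(D>0)&(abs(Q[...,0]-.63)<.08)
  q=Q[m]; print(n,m.sum(),np.round(q.min(0),3),np.round(q.max(0),3),np.round(np.median(q,0),3), np.argwhere(m).min(0),np.argwhere(m).max(0))
E
```

```text
341 210 [0.656 0.185 0.17 ] [51 51 47]
341 213 [0.658 0.187 0.162] [15 19 22]
341 216 [0.659 0.189 0.152] [11 12 14]
341 219 [0.664 0.192 0.146] [14 16 18]
341 222 [0.664 0.194 0.134] [15 14 14]
341 225 [0.701 0.198 0.172] [37 40 43]
341 228 [0.702 0.2   0.163] [12 17 16]
341 231 [0.697 0.202 0.143] [ 6  7 12]
341 234 [0.688 0.204 0.12 ] [ 6 10 10]
341 237 [0.671 0.206 0.082] [10 12 16]
341 240 [0.659 0.208 0.051] [45  6 10]
341 243 [0.659 0.211 0.039] [43  2  2]
341 246 [0.659 0.213 0.025] [54 19 14]
341 249 [0.66  0.216 0.013] [48  8 10]
341 252 [ 0.661  0.219 -0.001] [78 74 73]
345 210 [0.671 0.195 0.194] [16 13 17]
345 213 [0.673 0.197 0.186] [19 19 20]
345 216 [0.676 0.199 0.179] [20 19 24]
345 219 [0.681 0.202 0.174] [85 87 88]
345 222 [0.689 0.204 0.173] [ 98 100 103]
345 225 [0.696 0.206 0.171] [73 78 81]
345 228 [0.703 0.209 0.169] [51 54 53]
345 231 [0.697 0.211 0.15 ] [11 11 18]
345 234 [0.691 0.213 0.129] [10 13 10]
345 237 [0.653 0.215 0.064] [48 28 24]
345 240 [0.655 0.218 0.053] [44  2  5]
345 243 [0.657 0.22  0.042] [47 16 14]
345 246 [0.656 0.223 0.028] [43  6  5]
34
[... 161 characters left out ...]
03  99]
337 216 [0.547 0.171 0.001] [107 102  99]
337 219 [0.61  0.178 0.069] [73 55 55]
337 222 [0.611 0.181 0.058] [41  3  2]
337 225 [0.61  0.183 0.044] [42  4  7]
337 228 [0.612 0.186 0.032] [40  2  2]
337 231 [0.686 0.192 0.122] [27 12 11]
337 234 [0.663 0.193 0.077] [44 34 38]
337 237 [0.657 0.195 0.056] [52 28 23]
337 240 [0.659 0.198 0.045] [44  5  6]
337 243 [0.66  0.201 0.033] [45  5  2]
337 246 [0.662 0.203 0.023] [42  2  4]
337 249 [0.662 0.206 0.008] [45 13 10]
337 252 [ 0.665  0.208 -0.002] [78 74 73]
s1 547 [ 0.604  0.174 -0.   ] [0.667 0.236 0.074] [0.647 0.204 0.043] [221 329] [251 355]
s2 330 [ 0.603  0.174 -0.001] [0.694 0.236 0.164] [0.654 0.21  0.043] [219 329] [250 356]
```

```bash
python3 - <<'E'
from h import *
print(env, {k:getattr(env,k) for k in dir(env) if k[0]!='_'})
d=np.load('pics/s1.npy'); P=cloud('scene',d); im=cv2.imread('pics/s1.png')[:,:,::-1]
for u in (347,350,354):
  for v in range(184,224,3): print(u,v,np.round(P[v,u],3),im[v,u])
b=cv2.imread('pics/s2.png'); c=cv2.imread('pics/s1.png')
f=lambda x:cv2.resize(np.clip(x.astype(float)*2.2,0,255).astype(np.uint8),(400,500),interpolation=cv2.INTER_NEAREST)
cv2.imwrite('pics/z.png',np.hstack([f(c[185:260,312:372]),f(b[185:260,312:372])]))
E
```

```text
<Robot object at 0x7fa2d8b5be00> {'MotionError': <class 'rig.MotionError'>, 'tip_extent': 0.017}
347 184 [ 0.409  0.162 -0.   ] [191 185 179]
347 187 [0.488 0.17  0.073] [147 145 137]
347 190 [0.499 0.173 0.072] [93 89 85]
347 193 [0.512 0.177 0.074] [91 89 85]
347 196 [0.679 0.19  0.254] [41 42 41]
347 199 [0.516 0.182 0.054] [67 64 62]
347 202 [0.705 0.195 0.266] [41 40 38]
347 205 [0.707 0.197 0.258] [14 19 17]
347 208 [0.708 0.199 0.249] [10 19 19]
347 211 [0.708 0.201 0.24 ] [11 16 16]
347 214 [0.69  0.203 0.206] [13  8 13]
347 217 [ 0.535  0.199 -0.002] [131 126 122]
347 220 [ 0.548  0.203 -0.   ] [142 130 127]
347 223 [0.606 0.207 0.062] [45 11  8]
350 184 [0.658 0.187 0.273] [21 18 19]
350 187 [0.663 0.189 0.268] [20 21 22]
350 190 [0.666 0.191 0.262] [22 19 21]
350 193 [0.701 0.195 0.292] [34 35 38]
350 196 [0.705 0.197 0.288] [14  8 13]
350 199 [0.702 0.199 0.275] [14 14 15]
350 202 [0.705 0.201 0.269] [19 20 23]
350 205 [0.708 0.203 0.263] [11 11 17]
350 208 [0.703 0.205 0.247] [11 14 15]
350 211 [0.709 0.207 0.245] [24 26 25]
350 214 [0.689 0.209 0.209] [11 14 16]
350 217 [0.69  0.211 0.199] [42 40 41]
350 220 [0.545 0.211 0.002] [163 157 153]
350 223 [0.607 0.214 0.069] [73 28 27]
354 184 [0.672 0.196 0.292] [ 3 10 10]
354 187 [0.677 0.198 0.288] [3 2 4]
354 190 [0.673 0.2   0.275] [17 13 16]
354 193 [0.698 0.203 0.293] [92 95 97]
354 196 [0.703 0.205 0.289] [40 43 44]
354 199 [0.703 0.207 0.281] [34 33 37]
354 202 [0.703 0.209 0.271] [14 18 22]
354 205 [0.705 0.211 0.264] [13 12 15]
354 208 [0.699 0.213 0.247] [12 15 15]
354 211 [0.706 0.216 0.246] [18 20 21]
354 214 [0.518 0.215 0.001] [87 84 81]
354 217 [0.53  0.218 0.002] [163 156 152]
354 220 [ 0.538  0.221 -0.001] [162 153 151]
354 223 [ 0.548  0.224 -0.002] [160 154 149]
```

View pics/z.png

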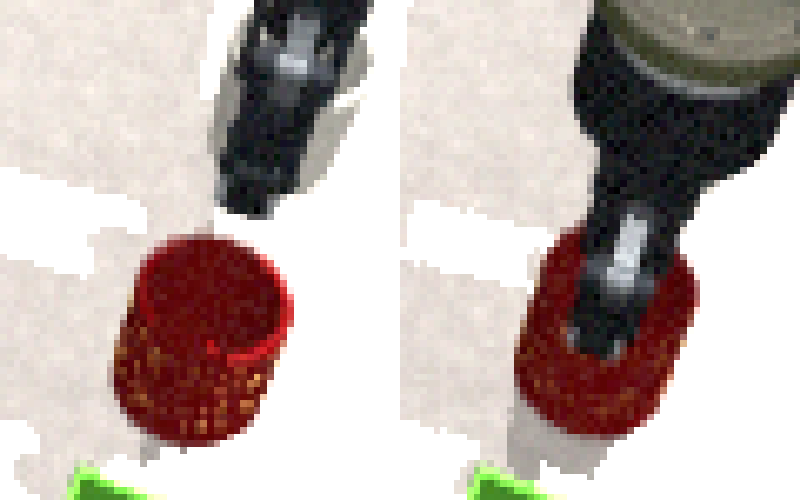

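The enlarged view shows the fingertip ending at the pot's rim, around pixel (341,238), instead of beside the wall. The tips therefore stand about 30 mm higher than the TCP data suggested, and they closed on top of the rim at about 6 N. The pot hasn't moved. I lift, open and go lower. A TCP height of 0.02 is safe under either reading of the tip position.

Emit:
{"name": "apply_moves", "arguments": {
  "motion": [
    {"tx":0,"ty":0,"tz":-1.5,"turn":0,"jaw":0},
    {"tx":0,"ty":0,"tz":-3,"turn":0,"jaw":0.5},
    {"tx":0,"ty":0,"tz":-3,"turn":0,"jaw":1},
    {"tx":0,"ty":0,"tz":-3,"turn":0,"jaw":1},
    {"tx":0,"ty":0,"tz":-3,"turn":0,"jaw":1}
  ]
}}

```text
time_s: 3.05
position: [0.6348, 0.2023, 0.079]
tool_rot: [[-0.065, 0.998, -0.0], [0.998, 0.065, -0.002], [-0.002, -0.0, -1.0]]
ft_force: [-0.5, -0.3, -0.2]
grip_width: 0.0851
```

```bash
python3 - <<'E'
from h import *
b,d=snap('scene','s3'); P=cloud('scene',d); s=st()
K,R,t=cam('scene'); p=np.array(s['position']); Rt=np.array(s['tool_rot'])
# dark gripper points near the tool, in the tool frame
m=(d>0)&(np.linalg.norm(P-p,axis=-1)<.12)&(P[...,2]>.074)&(b.max(2)<110)
q=(P[m]-p)@Rt; print(m.sum())
for lo in np.arange(-.12,.03,.01):
    g=q[(q[:,2]>lo)&(q[:,2]<lo+.01)]
    if len(g): print(round(lo,3),len(g),np.round(g.min(0),3),np.round(g.max(0),3))
E
python3 go.py 4.1 .633,.204,.05 .633,.204,.02
```

```text
{'time_s': 3.1, 'q': [7.5736, 39.7357, 65.1017, -0.1433, 75.1936, 3.8644], 'position': [0.6348, 0.2023, 0.0789], 'tool_rot': [[-0.0653, 0.9979, -0.0002], [0.9979, 0.0653, -0.0025], [-0.0024, -0.0004, -1.0]], 'ft_force': [-0.1961, 0.5938, 0.6073], 'grip_width': 0.085}
152
-0.12 21 [-0.018  0.018 -0.117] [ 0.018  0.037 -0.111]
-0.11 24 [-0.017  0.018 -0.11 ] [ 0.016  0.039 -0.1  ]
-0.1 20 [-0.017  0.026 -0.1  ] [ 0.016  0.074 -0.09 ]
-0.09 49 [-0.013  0.059 -0.09 ] [ 0.011  0.075 -0.08 ]
-0.08 7 [-0.014  0.052 -0.08 ] [ 0.008  0.074 -0.072]
-0.06 3 [-0.006  0.056 -0.054] [ 0.004  0.058 -0.052]
-0.05 18 [-0.011  0.048 -0.05 ] [ 0.01   0.058 -0.041]
-0.04 8 [-0.01   0.048 -0.04 ] [ 0.009  0.055 -0.031]
-0.0 2 [0.016 0.116 0.001] [0.029 0.118 0.002]
pos [0.6348 0.2023 0.0789] yaw 3.75 F [-0.2   0.59  0.61] w 0.085 t 3.1 q6 3.9
.633,.204,.05 tx ty tz [ 0.19 -0.17  2.89] turn -0.35
.633,.204,.02 tx ty tz [ 0.2  -0.17  5.89] turn -0.35
```

The gripper's point cloud settles it. The tips really are about 33 mm *behind* the reported TCP when open, about 37 mm off the stated value. The sideways geometry matches. I'll allow for that offset: TCP z = 0.002 puts the tips at about 0.033.

Emit:
{"name": "apply_moves", "arguments": {
  "motion": [
    {"tx":0.2,"ty":-0.1,"tz":1.6,"turn":0,"jaw":1},
    {"tx":0.2,"ty":-0.1,"tz":3.2,"turn":0,"jaw":1},
    {"tx":0.2,"ty":-0.1,"tz":4.8,"turn":0,"jaw":1},
    {"tx":0.2,"ty":-0.1,"tz":6.4,"turn":0,"jaw":1},
    {"tx":0.2,"ty":-0.1,"tz":7.7,"turn":0,"jaw":1}
  ]
}}

```text
time_s: 3.52
position: [0.6325, 0.2039, -0.0005]
tool_rot: [[-0.065, 0.998, -0.003], [0.998, 0.065, -0.003], [-0.003, -0.004, -1.0]]
ft_force: [-0.6, -0.5, -0.4]
grip_width: 0.0855
```

Emit:
{"name": "apply_moves", "arguments": {
  "motion": [
    {"tx":0,"ty":0,"tz":0,"turn":0,"jaw":0.7},
    {"tx":0,"ty":0,"tz":0,"turn":0,"jaw":0.5},
    {"tx":0,"ty":0,"tz":0,"turn":0,"jaw":0.4},
    {"tx":0,"ty":0,"tz":0,"turn":0,"jaw":0.3},
    {"tx":0,"ty":0,"tz":0,"turn":0,"jaw":0.2}
  ],
  "squeeze": 30
}}

```text
time_s: 3.93
position: [0.6326, 0.2039, -0.0001]
tool_rot: [[-0.065, 0.998, -0.003], [0.998, 0.065, -0.003], [-0.003, -0.003, -1.0]]
ft_force: [-0.3, 0.5, -2.7]
grip_width: 0.0645
```

Emit:
{"name": "apply_moves", "arguments": {
  "motion": [
    {"tx":0,"ty":0,"tz":0,"turn":0,"jaw":0.2},
    {"tx":0,"ty":0,"tz":0,"turn":0,"jaw":0.2},
    {"tx":0,"ty":0,"tz":0,"turn":0,"jaw":0.2}
  ]
}}

```text
time_s: 4.18
position: [0.6326, 0.2039, 0.0002]
tool_rot: [[-0.065, 0.998, -0.003], [0.998, 0.065, -0.003], [-0.003, -0.003, -1.0]]
ft_force: [0.1, -0.3, -2.4]
grip_width: 0.0643
```

The pot is held at 64.3 mm and well centred, with almost no side force. I lift it and carry it over the jig.

Emit:
{"name": "apply_moves", "arguments": {
  "motion": [
    {"tx":0,"ty":0,"tz":-1.5,"turn":0,"jaw":0.2},
    {"tx":0,"ty":0,"tz":-3.5,"turn":0,"jaw":0.2},
    {"tx":0,"ty":0,"tz":-6,"turn":0,"jaw":0.2},
    {"tx":0,"ty":0,"tz":-8.5,"turn":0,"jaw":0.2},
    {"tx":0,"ty":0,"tz":-10,"turn":0,"jaw":0.2}
  ]
}}

```text
time_s: 4.6
position: [0.6336, 0.2043, 0.1031]
tool_rot: [[-0.065, 0.998, 0.001], [0.998, 0.065, -0.002], [-0.002, 0.0, -1.0]]
ft_force: [0.4, 0.1, -2.3]
grip_width: 0.0637
```

```bash
python3 go.py 4.1 .5217,-.0395,.10 .5217,-.0395,.045
```

```text
pos [0.6336 0.2043 0.1031] yaw 3.75 F [ 0.41  0.13 -2.34] w 0.0637 t 4.6 q6 4.0
.5217,-.0395,.10 tx ty tz [-23.6  -12.76   0.36] turn -0.35
.5217,-.0395,.045 tx ty tz [-23.59 -12.77   5.86] turn -0.35
```

Emit:
{"name": "apply_moves", "arguments": {
  "motion": [
    {"tx":-1.6,"ty":-0.8,"tz":0,"turn":-0.3,"jaw":0.2},
    {"tx":-4.6,"ty":-2.5,"tz":0,"turn":-0.3,"jaw":0.2},
    {"tx":-8,"ty":-4.3,"tz":0,"turn":-0.3,"jaw":0.2},
    {"tx":-11.4,"ty":-6.2,"tz":0,"turn":-0.3,"jaw":0.2},
    {"tx":-14.8,"ty":-8,"tz":0,"turn":-0.3,"jaw":0.2}
  ]
}}

```text
time_s: 5.02
position: [0.5623, 0.0503, 0.1036]
tool_rot: [[-0.071, 0.997, 0.001], [0.997, 0.071, -0.002], [-0.002, 0.001, -1.0]]
ft_force: [1.7, -0.9, -3.1]
grip_width: 0.064
```

Emit:
{"name": "apply_moves", "arguments": {
  "motion": [
    {"tx":-3,"ty":-1.6,"tz":0,"turn":0,"jaw":0.2},
    {"tx":-6,"ty":-3.2,"tz":0.1,"turn":0,"jaw":0.2},
    {"tx":-8,"ty":-4.3,"tz":0.2,"turn":0,"jaw":0.2},
    {"tx":-8.8,"ty":-4.7,"tz":0.3,"turn":0,"jaw":0.2},
    {"tx":-8.8,"ty":-4.7,"tz":0.3,"turn":0,"jaw":0.2}
  ]
}}

```text
time_s: 5.43
position: [0.5212, -0.0423, 0.1009]
tool_rot: [[-0.069, 0.998, 0.001], [0.998, 0.069, -0.003], [-0.003, 0.001, -1.0]]
ft_force: [1.3, 0.2, -3.4]
grip_width: 0.0642
```

```bash
python3 go.py 4.1 .5217,-.0395,.10 .5217,-.0395,.045 .5217,-.0395,.017; python3 - <<'E'
from h import *
from m import circ
b,d=snap('scene','s4'); P=cloud('scene',d); I=b.astype(int); s=telemetry.observe(); p=np.array(s['position'])
m=(I[...,0]>1.8*I[...,1])&(I[...,0]>1.8*I[...,2])&(I[...,0]>35)&(np.hypot(P[...,0]-p[0],P[...,1]-p[1])<.05)&(d>0)
q=P[m]; print(m.sum(),np.round(q.min(0),3),np.round(q.max(0),3))
g=q[(q[:,0]>p[0]+.005)&(q[:,2]<p[2]+.06)]
print('pot centre (outer wall, r=32)',np.round(circ(g[:,:2],.032)[0],4),circ(g[:,:2],.032)[1],'tcp',p[:2])
E
```

```text
pos [ 0.5212 -0.0423  0.1009] yaw 3.94 F [ 1.34  0.18 -3.44] w 0.0642 t 5.4333 q6 -21.4
.5217,-.0395,.10 tx ty tz [0.27 0.06 0.09] turn -0.16
.5217,-.0395,.045 tx ty tz [0.29 0.06 5.59] turn -0.16
.5217,-.0395,.017 tx ty tz [0.3  0.06 8.39] turn -0.16
261 [ 0.492 -0.069  0.105] [ 0.555 -0.009  0.174]
pot centre (outer wall, r=32) [ 0.521  -0.0421] 0.0012007224889915473 tcp [ 0.52181838 -0.04108231]
```

The pot centre measured by camera agrees with the TCP to about 1 mm. I lower it in steps, slowing near the cork.

Emit:
{"name": "apply_moves", "arguments": {
  "motion": [
    {"tx":0.3,"ty":0,"tz":1.4,"turn":0,"jaw":0.2},
    {"tx":0.3,"ty":0,"tz":3,"turn":0,"jaw":0.2},
    {"tx":0.3,"ty":0,"tz":4.6,"turn":0,"jaw":0.2},
    {"tx":0.3,"ty":0,"tz":6,"turn":0,"jaw":0.2},
    {"tx":0.3,"ty":0,"tz":7,"turn":0,"jaw":0.2}
  ]
}}

```text
time_s: 5.9
position: [0.522, -0.0367, 0.0298]
tool_rot: [[-0.072, 0.997, 0.0], [0.997, 0.072, -0.002], [-0.002, 0.0, -1.0]]
ft_force: [-1.0, 0.8, -3.4]
grip_width: 0.064
```

Emit:
{"name": "apply_moves", "arguments": {
  "motion": [
    {"tx":0,"ty":0,"tz":0.2,"turn":0,"jaw":0.2},
    {"tx":0,"ty":0,"tz":0.4,"turn":0,"jaw":0.2},
    {"tx":0,"ty":0,"tz":0.6,"turn":0,"jaw":0.2},
    {"tx":0,"ty":0,"tz":0.8,"turn":0,"jaw":0.2},
    {"tx":0,"ty":0,"tz":1,"turn":0,"jaw":0.2}
  ]
}}

```text
time_s: 6.32
position: [0.5223, -0.0365, 0.0202]
tool_rot: [[-0.072, 0.997, 0.001], [0.997, 0.072, -0.002], [-0.002, 0.001, -1.0]]
ft_force: [-0.1, -0.3, -2.2]
grip_width: 0.0641
```

```bash
python3 go.py 4.1 .5218,-.0395,.015
```

```text
pos [ 0.5223 -0.0365  0.0202] yaw 4.12 F [-0.1  -0.28 -2.24] w 0.0641 t 6.3167 q6 -21.0
.5218,-.0395,.015 tx ty tz [-0.29 -0.07  0.52] turn 0.02
```

Emit:
{"name": "apply_moves", "arguments": {
  "motion": [
    {"tx":-0.15,"ty":0,"tz":0,"turn":0,"jaw":0.2},
    {"tx":-0.3,"ty":0,"tz":0.1,"turn":0,"jaw":0.2},
    {"tx":-0.3,"ty":0,"tz":0.2,"turn":0,"jaw":0.2},
    {"tx":-0.3,"ty":0,"tz":0.3,"turn":0,"jaw":0.2},
    {"tx":-0.3,"ty":0,"tz":0.4,"turn":0,"jaw":0.2}
  ]
}}

```text
time_s: 6.73
position: [0.5225, -0.0396, 0.0161]
tool_rot: [[-0.072, 0.997, 0.001], [0.997, 0.072, -0.002], [-0.002, 0.001, -1.0]]
ft_force: [0.1, -0.3, -2.3]
grip_width: 0.0639
```

Emit:
{"name": "apply_moves", "arguments": {
  "motion": [
    {"tx":0,"ty":0,"tz":0.05,"turn":0,"jaw":0.2},
    {"tx":0,"ty":0,"tz":0.1,"turn":0,"jaw":0.2}
  ]
}}

```text
time_s: 6.9
position: [0.5225, -0.0396, 0.0151]
tool_rot: [[-0.072, 0.997, 0.001], [0.997, 0.072, -0.002], [-0.002, 0.001, -1.0]]
ft_force: [-0.2, -0.5, -2.7]
grip_width: 0.0641
```

```bash
python3 go.py 4.1 .5218,-.0395,.015
```

```text
pos [ 0.5225 -0.0396  0.0151] yaw 4.1 F [-0.24 -0.53 -2.71] w 0.0641 t 6.9 q6 -21.3
.5218,-.0395,.015 tx ty tz [ 0.01 -0.07  0.01] turn 0.0
```

Fz is still about the pot's weight, so there is no contact yet. I feel for the cork.

Emit:
{"name": "apply_moves", "arguments": {
  "motion": [
    {"tx":0,"ty":0,"tz":0.05,"turn":0,"jaw":0.2},
    {"tx":0,"ty":0,"tz":0.1,"turn":0,"jaw":0.2}
  ]
}}

```text
time_s: 7.07
position: [0.5225, -0.0396, 0.014]
tool_rot: [[-0.071, 0.997, 0.001], [0.997, 0.071, -0.002], [-0.002, 0.001, -1.0]]
ft_force: [-1.3, 0.3, -2.9]
grip_width: 0.064
```

Emit:
{"name": "apply_moves", "arguments": {
  "motion": [
    {"tx":0,"ty":0,"tz":0.05,"turn":0,"jaw":0.2},
    {"tx":0,"ty":0,"tz":0.1,"turn":0,"jaw":0.2}
  ]
}}

```text
time_s: 7.23
position: [0.5225, -0.0396, 0.0132]
tool_rot: [[-0.072, 0.997, 0.002], [0.997, 0.072, -0.002], [-0.002, 0.001, -1.0]]
ft_force: [-1.4, 0.3, 6.0]
grip_width: 0.0645
```

That is contact: Fz rose by about 8 N. I release.

Emit:
{"name": "apply_moves", "arguments": {
  "motion": [
    {"tx":0,"ty":0,"tz":-0.05,"turn":0,"jaw":0.55},
    {"tx":0,"ty":0,"tz":-0.05,"turn":0,"jaw":0.7},
    {"tx":0,"ty":0,"tz":-0.05,"turn":0,"jaw":0.85},
    {"tx":0,"ty":0,"tz":-0.05,"turn":0,"jaw":1},
    {"tx":0,"ty":0,"tz":-0.05,"turn":0,"jaw":1}
  ]
}}

```text
time_s: 7.65
position: [0.5226, -0.0396, 0.0138]
tool_rot: [[-0.072, 0.997, 0.002], [0.997, 0.072, -0.002], [-0.002, 0.002, -1.0]]
ft_force: [0.7, -0.2, -0.7]
grip_width: 0.0855
```

Emit:
{"name": "apply_moves", "arguments": {
  "motion": [
    {"tx":0,"ty":0,"tz":-1,"turn":0,"jaw":1},
    {"tx":0,"ty":0,"tz":-3,"turn":0,"jaw":1},
    {"tx":0,"ty":0,"tz":-6,"turn":0,"jaw":1},
    {"tx":0,"ty":0,"tz":-10,"turn":0,"jaw":1},
    {"tx":0,"ty":0,"tz":-13.5,"turn":0,"jaw":1}
  ]
}}

```text
time_s: 8.07
position: [0.5221, -0.0393, 0.1515]
tool_rot: [[-0.072, 0.997, 0.002], [0.997, 0.072, -0.002], [-0.002, 0.002, -1.0]]
ft_force: [0.0, 0.0, 0.5]
grip_width: 0.0853
```

```bash
python3 go.py 4.1 .5222,-.2445,.15 .5222,-.2445,.10; python3 - <<'E'
from h import *
from m import circ
for n in('scene','top'):
    b,d=snap(n,n+'5'); P=cloud(n,d); I=b.astype(int); p=np.array([.522,-.0395])
    m=(I[...,0]>1.8*I[...,1])&(I[...,0]>1.8*I[...,2])&(I[...,0]>35)&(np.hypot(P[...,0]-p[0],P[...,1]-p[1])<.05)&(d>0)
    q=P[m]
    if len(q): print(n,m.sum(),np.round(q.min(0),3),np.round(q.max(0),3),'mid',np.round((q.min(0)+q.max(0))/2,4))
    if n=='scene':
        g=q[(q[:,0]>p[0]+.005)&(q[:,2]<.075)]; print('pot centre',np.round(circ(g[:,:2],.032)[0],4))
    reg=(abs(P[...,0]-.53)<.04)&(abs(P[...,1]+.245)<.05)&(P[...,2]>.115)&(P[...,2]<.15)&(d>0)
    print('knob',reg.sum(),np.round(P[reg].mean(0),4) if reg.sum() else '')
b=cv2.imread('pics/scene5.png')[120:220,190:320]; cv2.imwrite('pics/s5c.png',cv2.resize(b,(650,500),interpolation=cv2.INTER_CUBIC))
E
```

```text
pos [ 0.5221 -0.0393  0.1515] yaw 4.11 F [0.   0.05 0.48] w 0.0853 t 8.0667 q6 -21.3
.5222,-.2445,.15 tx ty tz [-20.47  -1.46   0.19] turn 0.01
.5222,-.2445,.10 tx ty tz [-20.46  -1.47   5.19] turn 0.01
scene 458 [ 0.493 -0.069  0.015] [ 0.557 -0.005  0.087] mid [ 0.525  -0.0369  0.0511]
pot centre [ 0.5221 -0.0391]
knob 60 [ 0.5267 -0.2435  0.1302]
knob 33 [ 0.5221 -0.2439  0.1361]
```

View pics/s5c.png

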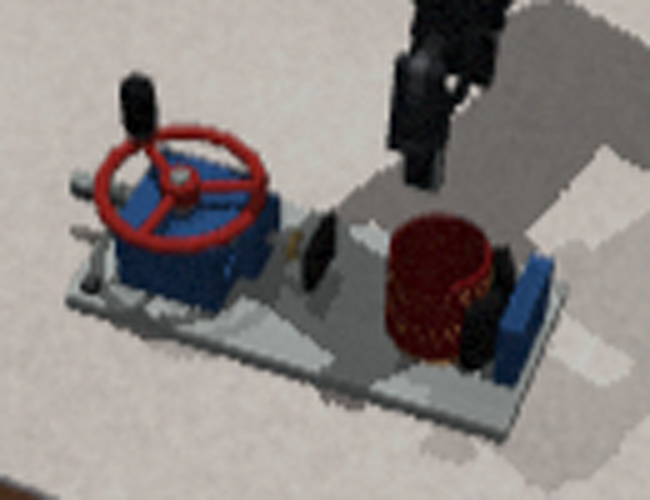

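The pot stands upright on the cork at (0.522, -0.039), about 3 mm short of the V. The knob is at about (0.522, -0.244). I move above it with the jaws half open.

Emit:
{"name": "apply_moves", "arguments": {
  "motion": [
    {"tx":-2.5,"ty":-0.2,"tz":0,"turn":0,"jaw":0.3},
    {"tx":-6.5,"ty":-0.5,"tz":0,"turn":0,"jaw":0.3},
    {"tx":-10.5,"ty":-0.8,"tz":0,"turn":0,"jaw":0.3},
    {"tx":-14.5,"ty":-1,"tz":0,"turn":0,"jaw":0.3},
    {"tx":-18.5,"ty":-1.3,"tz":0,"turn":0,"jaw":0.3}
  ]
}}

```text
time_s: 8.58
position: [0.5246, -0.2271, 0.1562]
tool_rot: [[-0.072, 0.997, 0.013], [0.997, 0.072, -0.005], [-0.006, 0.012, -1.0]]
ft_force: [1.7, -0.2, 0.1]
grip_width: 0.0554
```

Emit:
{"name": "apply_moves", "arguments": {
  "motion": [
    {"tx":-1.5,"ty":-0.1,"tz":0,"turn":0,"jaw":0.3},
    {"tx":-2,"ty":-0.15,"tz":0,"turn":0,"jaw":0.3},
    {"tx":-2,"ty":-0.15,"tz":0,"turn":0,"jaw":0.3}
  ]
}}

```text
time_s: 8.83
position: [0.5242, -0.2477, 0.156]
tool_rot: [[-0.07, 0.997, 0.012], [0.998, 0.07, -0.005], [-0.005, 0.012, -1.0]]
ft_force: [0.2, 0.5, 0.3]
grip_width: 0.0554
```

```bash
python3 go.py 4.1 .5222,-.2443,.15 .5222,-.2443,.083
```

```text
pos [ 0.5242 -0.2477  0.156 ] yaw 4.03 F [0.24 0.47 0.3 ] w 0.0554 t 8.8333 q6 -41.2
.5222,-.2443,.15 tx ty tz [ 0.36 -0.19  0.59] turn -0.07
.5222,-.2443,.083 tx ty tz [ 0.39 -0.27  7.29] turn -0.07
```

Emit:
{"name": "apply_moves", "arguments": {
  "motion": [
    {"tx":0.35,"ty":-0.2,"tz":0.5,"turn":0,"jaw":0.3},
    {"tx":0.35,"ty":-0.25,"tz":2,"turn":0,"jaw":0.3},
    {"tx":0.35,"ty":-0.25,"tz":4,"turn":0,"jaw":0.3},
    {"tx":0.35,"ty":-0.25,"tz":6,"turn":0,"jaw":0.3},
    {"tx":0.35,"ty":-0.25,"tz":7.2,"turn":0,"jaw":0.3}
  ]
}}

```text
time_s: 9.25
position: [0.5217, -0.2418, 0.082]
tool_rot: [[-0.073, 0.997, 0.01], [0.997, 0.073, -0.003], [-0.003, 0.01, -1.0]]
ft_force: [0.1, -0.5, -0.5]
grip_width: 0.0554
```

```bash
python3 go.py 4.1 .5222,-.2443,.083; python3 - <<'E'
from h import *
a,d=snap('scene','s6'); cv2.imwrite('pics/s6c.png',cv2.resize(np.clip(a[115:195,185:285,::-1]*1.6,0,255).astype(np.uint8),(600,480),interpolation=cv2.INTER_CUBIC))
E
```

```text
pos [ 0.5217 -0.2418  0.082 ] yaw 4.17 F [ 0.1  -0.49 -0.55] w 0.0554 t 9.25 q6 -41.0
.5222,-.2443,.083 tx ty tz [-0.25  0.04 -0.1 ] turn 0.07
```

View pics/s6c.png

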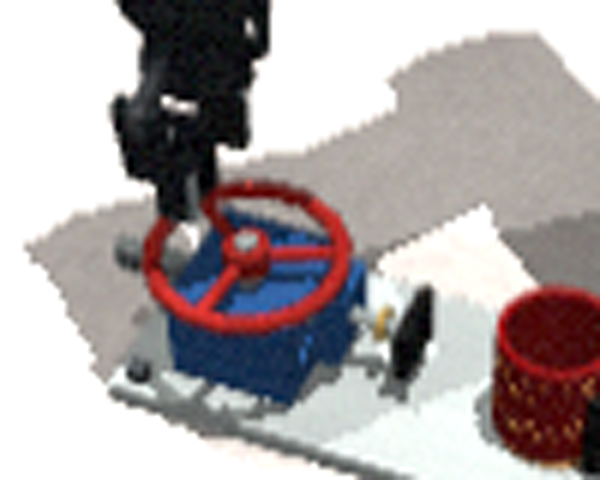

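The fingers straddle the knob just above the rim, with the tip at about (180,212) in the crop. I centre on it and close gently.

Emit:
{"name": "apply_moves", "arguments": {
  "motion": [
    {"tx":-0.2,"ty":0,"tz":-0.1,"turn":0,"jaw":0.1},
    {"tx":-0.25,"ty":0,"tz":-0.1,"turn":0,"jaw":-0.1},
    {"tx":-0.25,"ty":0,"tz":-0.1,"turn":0,"jaw":-0.3},
    {"tx":-0.25,"ty":0,"tz":-0.1,"turn":0,"jaw":-0.5},
    {"tx":-0.25,"ty":0,"tz":-0.1,"turn":0,"jaw":-0.6}
  ],
  "squeeze": 40
}}

```text
time_s: 9.72
position: [0.522, -0.2438, 0.0825]
tool_rot: [[-0.073, 0.997, 0.01], [0.997, 0.073, -0.002], [-0.002, 0.01, -1.0]]
ft_force: [3.6, 2.5, 5.5]
grip_width: 0.0213
```

Emit:
{"name": "apply_moves", "arguments": {
  "motion": [
    {"tx":0,"ty":0,"tz":0,"turn":0,"jaw":-0.7},
    {"tx":0,"ty":0,"tz":0,"turn":0,"jaw":-0.7},
    {"tx":0,"ty":0,"tz":0,"turn":0,"jaw":-0.7}
  ]
}}

```text
time_s: 9.97
position: [0.5221, -0.2437, 0.0826]
tool_rot: [[-0.073, 0.997, 0.01], [0.997, 0.073, -0.001], [-0.002, 0.01, -1.0]]
ft_force: [1.8, 0.4, 0.5]
grip_width: 0.0213
```

```bash
python3 go.py 4.1 .5222,-.2443,.083
```

```text
pos [ 0.5221 -0.2437  0.0826] yaw 4.17 F [1.81 0.37 0.53] w 0.0213 t 9.9667 q6 -41.2
.5222,-.2443,.083 tx ty tz [-0.06  0.01 -0.04] turn 0.07
```

The knob is held at 21 mm. I set up the arc helper, which gives rows along the circle and the tangential and radial force.

```bash
cat > arc.py <<'E'
# arc.py step_deg [n]: rows (cm, tool axes) for a clockwise arc from the measured pose
import sys,os; from h import *
from m import circ
s=telemetry.observe(); R=np.array(s['tool_rot']); p=np.array(s['position']); F=np.array(s['ft_force'])
hub=np.array([.5503,-.2030]); r=.050
if os.path.exists('hub.txt'): hub=np.loadtxt('hub.txt')
q=p-.03*R[:,2]  # finger point
with open('log.txt','a') as f: print(*q,*F,s['time_s'],file=f)
e=q[:2]-hub; ph=np.arctan2(e[1],e[0]); u=e/np.hypot(*e); tg=np.array([u[1],-u[0]])
L=np.loadtxt('log.txt',ndmin=2); 
if len(L)>=5:
    c,rm=circ(L[:,:2],.05) ; print('refit hub',np.round(c,4),rm)
print('t',round(s['time_s'],2),'phi',round(np.degrees(ph),1),'turned',round((235.2-np.degrees(ph)+20)%360-20,1),'r',round(np.hypot(*e)*1e3,1),'z',round(p[2],4),'w',round(s['grip_width'],4),'drag',round(-F[:2]@tg,2),'Frad',round(F[:2]@u,2),'Fz',round(F[2],1))
st_=float(sys.argv[1]); n=int(sys.argv[2]) if len(sys.argv)>2 else 5
for k in range(1,n+1):
    a=ph-np.radians(st_*k); t=np.r_[hub+r*np.array([np.cos(a),np.sin(a)])-q[:2],.0826-p[2]]
    print(np.round(R.T@t*100,2))
E
python3 arc.py 4
```

```text
t 9.97 phi -125.1 turned 0.3 r 49.7 z 0.0826 w 0.0213 drag 1.27 Frad -1.34 Fz 0.5
[ 0.21 -0.28 -0.01]
[ 0.45 -0.53 -0.01]
[ 0.72 -0.76 -0.01]
[ 1.   -0.96 -0.02]
[ 1.29 -1.15 -0.02]
```

Emit:
{"name": "apply_moves", "arguments": {
  "motion": [
    {"tx":0.21,"ty":-0.28,"tz":0,"turn":0,"jaw":-0.7},
    {"tx":0.45,"ty":-0.53,"tz":0,"turn":0,"jaw":-0.7},
    {"tx":0.72,"ty":-0.76,"tz":0,"turn":0,"jaw":-0.7},
    {"tx":1,"ty":-0.96,"tz":0,"turn":0,"jaw":-0.7},
    {"tx":1.29,"ty":-1.15,"tz":0,"turn":0,"jaw":-0.7}
  ]
}}

```text
time_s: 10.38
position: [0.5101, -0.233, 0.0826]
tool_rot: [[-0.072, 0.997, 0.012], [0.997, 0.072, -0.004], [-0.005, 0.011, -1.0]]
ft_force: [4.2, -5.8, -3.1]
grip_width: 0.0208
```

```bash
python3 arc.py 4
```

```text
t 10.38 phi -143.6 turned 18.8 r 50.3 z 0.0826 w 0.0208 drag 7.12 Frad 0.05 Fz -3.1
[ 0.32 -0.15 -0.  ]
[ 0.63 -0.3  -0.01]
[ 0.96 -0.43 -0.01]
[ 1.29 -0.54 -0.01]
[ 1.63 -0.63 -0.02]
```

Emit:
{"name": "apply_moves", "arguments": {
  "motion": [
    {"tx":0.32,"ty":-0.15,"tz":0,"turn":0,"jaw":-0.7},
    {"tx":0.63,"ty":-0.3,"tz":0,"turn":0,"jaw":-0.7},
    {"tx":0.96,"ty":-0.43,"tz":0,"turn":0,"jaw":-0.7},
    {"tx":1.29,"ty":-0.54,"tz":0,"turn":0,"jaw":-0.7},
    {"tx":1.63,"ty":-0.63,"tz":0,"turn":0,"jaw":-0.7}
  ]
}}

```text
time_s: 10.8
position: [0.5022, -0.2188, 0.0826]
tool_rot: [[-0.072, 0.997, 0.011], [0.997, 0.072, -0.007], [-0.008, 0.011, -1.0]]
ft_force: [-1.2, -6.9, -1.2]
grip_width: 0.021
```

```bash
python3 arc.py 4 10
```

```text
t 10.8 phi -162.2 turned 37.4 r 50.9 z 0.0826 w 0.021 drag 6.22 Frad 3.31 Fz -1.2
[ 0.36  0.02 -0.01]
[ 0.71 -0.03 -0.01]
[ 1.06 -0.05 -0.01]
[ 1.41 -0.05 -0.02]
[ 1.75 -0.02 -0.02]
[ 2.1   0.03 -0.02]
[ 2.44  0.1  -0.02]
[ 2.78  0.2  -0.02]
[ 3.1   0.32 -0.02]
[ 3.42  0.46 -0.03]
```

Emit:
{"name": "apply_moves", "arguments": {
  "motion": [
    {"tx":0.36,"ty":0,"tz":0,"turn":0,"jaw":-0.7},
    {"tx":0.71,"ty":-0.03,"tz":0,"turn":0,"jaw":-0.7},
    {"tx":1.06,"ty":-0.05,"tz":0,"turn":0,"jaw":-0.7},
    {"tx":1.41,"ty":-0.05,"tz":0,"turn":0,"jaw":-0.7},
    {"tx":1.75,"ty":-0.02,"tz":0,"turn":0,"jaw":-0.7}
  ]
}}

```text
time_s: 11.22
position: [0.4991, -0.2026, 0.0825]
tool_rot: [[-0.072, 0.997, 0.008], [0.997, 0.072, -0.009], [-0.01, 0.007, -1.0]]
ft_force: [-7.1, -6.0, 1.1]
grip_width: 0.0206
```

Emit:
{"name": "apply_moves", "arguments": {
  "motion": [
    {"tx":0.35,"ty":0.05,"tz":0,"turn":0,"jaw":-0.7},
    {"tx":0.69,"ty":0.12,"tz":0,"turn":0,"jaw":-0.7},
    {"tx":1.03,"ty":0.22,"tz":0,"turn":0,"jaw":-0.7},
    {"tx":1.35,"ty":0.34,"tz":0,"turn":0,"jaw":-0.7},
    {"tx":1.67,"ty":0.48,"tz":0,"turn":0,"jaw":-0.7}
  ]
}}

```text
time_s: 11.63
position: [0.5014, -0.1865, 0.0825]
tool_rot: [[-0.071, 0.997, 0.005], [0.997, 0.071, -0.011], [-0.011, 0.004, -1.0]]
ft_force: [-6.6, -3.8, 2.8]
grip_width: 0.0212
```

```bash
python3 arc.py 4 10
```

```text
t 11.63 phi 161.1 turned 74.1 r 51.8 z 0.0825 w 0.0212 drag 5.74 Frad 5.06 Fz 2.8
[ 0.25  0.31 -0.01]
[ 0.55  0.48 -0.01]
[ 0.84  0.67 -0.02]
[ 1.12  0.88 -0.02]
[ 1.39  1.11 -0.02]
[ 1.63  1.36 -0.02]
[ 1.86  1.62 -0.02]
[ 2.07  1.9  -0.03]
[ 2.26  2.19 -0.03]
[ 2.43  2.5  -0.03]
```

```bash
python3 - <<'E'
from m import *
L=np.loadtxt('log.txt')[:,:2]; L=np.vstack([L,[.4991+.0002,-.2026-.0003]])
for r in(.05,None): print(circ(L,r))
np.savetxt('hub.txt',circ(L,.05)[0])
E
python3 arc.py 4 10
```

```text
(array([ 0.54900229, -0.20174514]), np.float64(0.0001553937424270485))
(array([ 0.54959631, -0.20153445,  0.05057087]), np.float64(0.00014559353352860304))
refit hub [ 0.5489 -0.2016] 1.5428630992390484e-05
t 11.63 phi 161.9 turned 73.3 r 50.2 z 0.0825 w 0.0212 drag 5.67 Frad 5.14 Fz 2.8
[ 0.31  0.16 -0.01]
[ 0.62  0.32 -0.02]
[ 0.91  0.51 -0.02]
[ 1.2   0.72 -0.02]
[ 1.46  0.94 -0.02]
[ 1.71  1.18 -0.02]
[ 1.95  1.44 -0.03]
[ 2.16  1.72 -0.03]
[ 2.36  2.01 -0.03]
[ 2.53  2.31 -0.03]
```

Emit:
{"name": "apply_moves", "arguments": {
  "motion": [
    {"tx":0.31,"ty":0.16,"tz":0,"turn":0,"jaw":-0.7},
    {"tx":0.62,"ty":0.32,"tz":0,"turn":0,"jaw":-0.7},
    {"tx":0.91,"ty":0.51,"tz":0,"turn":0,"jaw":-0.7},
    {"tx":1.2,"ty":0.72,"tz":0,"turn":0,"jaw":-0.7},
    {"tx":1.46,"ty":0.94,"tz":0,"turn":0,"jaw":-0.7}
  ]
}}

```text
time_s: 12.05
position: [0.5088, -0.1721, 0.0825]
tool_rot: [[-0.071, 0.997, 0.003], [0.997, 0.071, -0.012], [-0.012, 0.002, -1.0]]
ft_force: [-4.9, -4.5, 2.4]
grip_width: 0.0211
```

Emit:
{"name": "apply_moves", "arguments": {
  "motion": [
    {"tx":0.25,"ty":0.24,"tz":0,"turn":0,"jaw":-0.7},
    {"tx":0.49,"ty":0.5,"tz":0,"turn":0,"jaw":-0.7},
    {"tx":0.7,"ty":0.78,"tz":0,"turn":0,"jaw":-0.7},
    {"tx":0.9,"ty":1.07,"tz":0,"turn":0,"jaw":-0.7},
    {"tx":1.07,"ty":1.37,"tz":0,"turn":0,"jaw":-0.7}
  ]
}}

```text
time_s: 12.47
position: [0.5204, -0.1608, 0.0825]
tool_rot: [[-0.071, 0.997, -0.0], [0.997, 0.071, -0.013], [-0.013, -0.001, -1.0]]
ft_force: [-6.1, -1.7, 4.3]
grip_width: 0.0209
```

```bash
python3 arc.py 4 10
```

```text
refit hub [ 0.5488 -0.2016] 2.941688677828868e-05
t 12.47 phi 124.7 turned 110.5 r 50.3 z 0.0825 w 0.0209 drag 5.96 Frad 2.03 Fz 4.3
[ 0.15  0.32 -0.01]
[ 0.29  0.64 -0.02]
[ 0.41  0.96 -0.02]
[ 0.51  1.3  -0.02]
[ 0.59  1.64 -0.02]
[ 0.64  1.98 -0.02]
[ 0.67  2.33 -0.02]
[ 0.67  2.68 -0.02]
[ 0.65  3.03 -0.02]
[ 0.61  3.37 -0.02]
```

Emit:
{"name": "apply_moves", "arguments": {
  "motion": [
    {"tx":0.15,"ty":0.32,"tz":0,"turn":0,"jaw":-0.7},
    {"tx":0.29,"ty":0.64,"tz":0,"turn":0,"jaw":-0.7},
    {"tx":0.41,"ty":0.96,"tz":0,"turn":0,"jaw":-0.7},
    {"tx":0.51,"ty":1.3,"tz":0,"turn":0,"jaw":-0.7},
    {"tx":0.59,"ty":1.64,"tz":0,"turn":0,"jaw":-0.7}
  ]
}}

```text
time_s: 12.88
position: [0.535, -0.1539, 0.0825]
tool_rot: [[-0.07, 0.998, -0.003], [0.997, 0.07, -0.012], [-0.012, -0.004, -1.0]]
ft_force: [-6.4, -0.5, 3.4]
grip_width: 0.021
```

Emit:
{"name": "apply_moves", "arguments": {
  "motion": [
    {"tx":0.05,"ty":0.34,"tz":0,"turn":0,"jaw":-0.7},
    {"tx":0.08,"ty":0.69,"tz":0,"turn":0,"jaw":-0.7},
    {"tx":0.08,"ty":1.04,"tz":0,"turn":0,"jaw":-0.7},
    {"tx":0.06,"ty":1.39,"tz":0,"turn":0,"jaw":-0.7},
    {"tx":0.02,"ty":1.73,"tz":0,"turn":0,"jaw":-0.7}
  ]
}}

```text
time_s: 13.3
position: [0.5508, -0.1519, 0.0825]
tool_rot: [[-0.07, 0.998, -0.007], [0.997, 0.07, -0.011], [-0.011, -0.007, -1.0]]
ft_force: [-5.9, 1.9, 4.3]
grip_width: 0.021
```

```bash
python3 arc.py 4 5
```

```text
refit hub [ 0.5488 -0.2016] 3.0916654503231594e-05
t 13.3 phi 87.7 turned 147.5 r 50.2 z 0.0825 w 0.021 drag 6.02 Frad 1.67 Fz 4.3
[-0.07  0.34 -0.02]
[-0.14  0.68 -0.02]
[-0.24  1.02 -0.02]
[-0.36  1.35 -0.02]
[-0.51  1.66 -0.02]
```

Free drag is steady at 5.7 to 6.2 N. From here I go one call at a time and watch for contact.

Emit:
{"name": "apply_moves", "arguments": {
  "motion": [
    {"tx":-0.07,"ty":0.34,"tz":0,"turn":0,"jaw":-0.7},
    {"tx":-0.14,"ty":0.68,"tz":0,"turn":0,"jaw":-0.7},
    {"tx":-0.24,"ty":1.02,"tz":0,"turn":0,"jaw":-0.7},
    {"tx":-0.36,"ty":1.35,"tz":0,"turn":0,"jaw":-0.7},
    {"tx":-0.51,"ty":1.66,"tz":0,"turn":0,"jaw":-0.7}
  ]
}}

```text
time_s: 13.72
position: [0.5666, -0.1552, 0.0825]
tool_rot: [[-0.07, 0.997, -0.01], [0.997, 0.07, -0.01], [-0.009, -0.01, -1.0]]
ft_force: [-5.0, 3.8, 3.9]
grip_width: 0.0211
```

```bash
python3 arc.py 4 5
```

```text
refit hub [ 0.5488 -0.2016] 3.124447853619177e-05
t 13.72 phi 69.1 turned 166.1 r 50.1 z 0.0825 w 0.0211 drag 6.04 Frad 1.81 Fz 3.9
[-0.17  0.31 -0.02]
[-0.35  0.61 -0.02]
[-0.55  0.89 -0.02]
[-0.77  1.16 -0.02]
[-1.01  1.42 -0.02]
```

Emit:
{"name": "apply_moves", "arguments": {
  "motion": [
    {"tx":-0.17,"ty":0.31,"tz":0,"turn":0,"jaw":-0.7},
    {"tx":-0.35,"ty":0.61,"tz":0,"turn":0,"jaw":-0.7},
    {"tx":-0.55,"ty":0.89,"tz":0,"turn":0,"jaw":-0.7},
    {"tx":-0.77,"ty":1.16,"tz":0,"turn":0,"jaw":-0.7},
    {"tx":-1.01,"ty":1.42,"tz":0,"turn":0,"jaw":-0.7}
  ]
}}

```text
time_s: 14.13
position: [0.5806, -0.1633, 0.0825]
tool_rot: [[-0.07, 0.997, -0.012], [0.998, 0.07, -0.008], [-0.007, -0.012, -1.0]]
ft_force: [-4.8, 4.3, 2.4]
grip_width: 0.0208
```

```bash
python3 arc.py 4 5
```

```text
refit hub [ 0.5489 -0.2016] 3.688640853679129e-05
t 14.13 phi 50.4 turned 184.8 r 50.1 z 0.0825 w 0.0208 drag 6.5 Frad 0.25 Fz 2.4
[-0.26  0.24 -0.01]
[-0.52  0.46 -0.01]
[-0.8   0.67 -0.01]
[-1.1   0.86 -0.01]
[-1.4   1.02 -0.01]
```

Emit:
{"name": "apply_moves", "arguments": {
  "motion": [
    {"tx":-0.26,"ty":0.24,"tz":0,"turn":0,"jaw":-0.7},
    {"tx":-0.52,"ty":0.46,"tz":0,"turn":0,"jaw":-0.7},
    {"tx":-0.8,"ty":0.67,"tz":0,"turn":0,"jaw":-0.7},
    {"tx":-1.1,"ty":0.86,"tz":0,"turn":0,"jaw":-0.7},
    {"tx":-1.4,"ty":1.02,"tz":0,"turn":0,"jaw":-0.7}
  ]
}}

```text
time_s: 14.55
position: [0.5911, -0.1756, 0.0825]
tool_rot: [[-0.07, 0.997, -0.013], [0.998, 0.07, -0.005], [-0.004, -0.013, -1.0]]
ft_force: [-2.9, 6.8, 1.6]
grip_width: 0.0207
```

```bash
python3 arc.py 4 5
```

```text
refit hub [ 0.5489 -0.2016] 3.598154835594221e-05
t 14.55 phi 31.8 turned 203.4 r 50.0 z 0.0825 w 0.0207 drag 7.34 Frad 1.15 Fz 1.6
[-0.31  0.15 -0.01]
[-0.64  0.28 -0.01]
[-0.97  0.39 -0.01]
[-1.31  0.47 -0.01]
[-1.65  0.53 -0.01]
```

Emit:
{"name": "apply_moves", "arguments": {
  "motion": [
    {"tx":-0.31,"ty":0.15,"tz":0,"turn":0,"jaw":-0.7},
    {"tx":-0.64,"ty":0.28,"tz":0,"turn":0,"jaw":-0.7},
    {"tx":-0.97,"ty":0.39,"tz":0,"turn":0,"jaw":-0.7},
    {"tx":-1.31,"ty":0.47,"tz":0,"turn":0,"jaw":-0.7}
  ]
}}

```text
time_s: 14.88
position: [0.5963, -0.1871, 0.0825]
tool_rot: [[-0.07, 0.997, -0.014], [0.998, 0.07, -0.003], [-0.002, -0.014, -1.0]]
ft_force: [-1.6, 7.2, 2.1]
grip_width: 0.021
```

```bash
python3 arc.py 4 5; python3 - <<'E'
from h import *
L=[telemetry.observe() for _ in range(2)]; print([l['ft_force'] for l in L])
a,d=snap('scene','s7'); cv2.imwrite('pics/s7c.png',cv2.resize(np.clip(a[115:215,185:315,::-1]*1.5,0,255).astype(np.uint8),(650,500),interpolation=cv2.INTER_CUBIC))
E
```

```text
refit hub [ 0.5489 -0.2016] 3.533700527000601e-05
t 14.88 phi 17.2 turned 218.0 r 49.9 z 0.0825 w 0.021 drag 7.37 Frad 0.61 Fz 2.1
[-0.34  0.07 -0.01]
[-0.69  0.12 -0.01]
[-1.04  0.14 -0.01]
[-1.38  0.13 -0.01]
[-1.73  0.1  -0.01]
[array([-1.59594702,  7.22431422,  2.06282297]), array([-1.59594702,  7.22431422,  2.06282297])]
```

View pics/s7c.png

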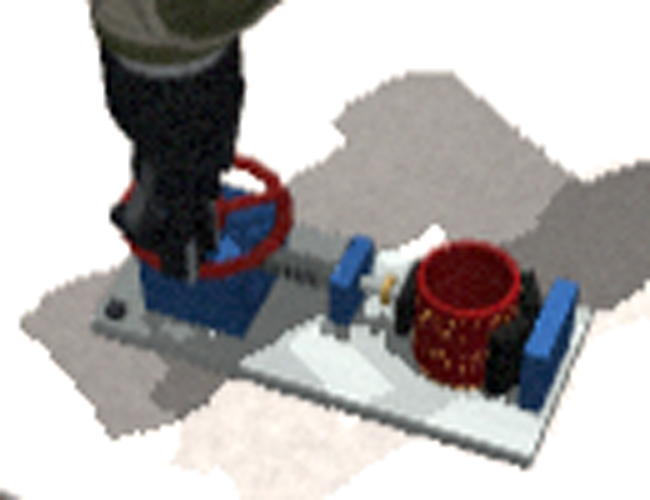

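The pad touches the pot at about (405,305) in the crop. The pot is upright and sliding into the V. I continue at the same speed.

Emit:
{"name": "apply_moves", "arguments": {
  "motion": [
    {"tx":-0.34,"ty":0.07,"tz":0,"turn":0,"jaw":-0.7},
    {"tx":-0.69,"ty":0.12,"tz":0,"turn":0,"jaw":-0.7},
    {"tx":-1.04,"ty":0.14,"tz":0,"turn":0,"jaw":-0.7},
    {"tx":-1.38,"ty":0.13,"tz":0,"turn":0,"jaw":-0.7}
  ]
}}

```text
time_s: 15.27
position: [0.5985, -0.2001, 0.0825]
tool_rot: [[-0.07, 0.997, -0.014], [0.998, 0.07, -0.0], [0.001, -0.014, -1.0]]
ft_force: [-1.4, 8.4, 1.7]
grip_width: 0.0209
```

```bash
python3 arc.py 4 4
```

```text
refit hub [ 0.5489 -0.2016] 3.634439740086193e-05
t 15.27 phi 1.9 turned 233.3 r 49.9 z 0.0825 w 0.0209 drag 8.46 Frad -1.14 Fz 1.7
[-0.35 -0.02 -0.01]
[-0.69 -0.07 -0.01]
[-1.04 -0.14 -0.01]
[-1.37 -0.24 -0.01]
```

Emit:
{"name": "apply_moves", "arguments": {
  "motion": [
    {"tx":-0.35,"ty":-0.02,"tz":0,"turn":0,"jaw":-0.7},
    {"tx":-0.69,"ty":-0.07,"tz":0,"turn":0,"jaw":-0.7},
    {"tx":-1,"ty":-0.13,"tz":0,"turn":0,"jaw":-0.7}
  ]
}}

```text
time_s: 15.52
position: [0.598, -0.2086, 0.0825]
tool_rot: [[-0.071, 0.997, -0.014], [0.997, 0.071, 0.003], [0.004, -0.014, -1.0]]
ft_force: [1.6, 8.2, 1.2]
grip_width: 0.0206
```

```bash
python3 arc.py 4 2
```

```text
refit hub [ 0.5489 -0.2016] 3.5406452976104366e-05
t 15.52 phi -8.0 turned 243.2 r 49.9 z 0.0825 w 0.0206 drag 8.38 Frad 0.41 Fz 1.2
[-0.34 -0.07 -0.01]
[-0.67 -0.18 -0.01]
```

The force noise is about 0.5 N, so I take several short steps, each with its own reading, to average it out.

Emit:
{"name": "apply_moves", "arguments": {
  "motion": [
    {"tx":-0.25,"ty":-0.05,"tz":0,"turn":0,"jaw":-0.7}
  ]
}}

```text
time_s: 15.6
position: [0.5978, -0.2097, 0.0826]
tool_rot: [[-0.071, 0.997, -0.014], [0.997, 0.071, 0.005], [0.006, -0.013, -1.0]]
ft_force: [1.2, 8.0, 0.3]
grip_width: 0.0209
```

Emit:
{"name": "apply_moves", "arguments": {
  "motion": [
    {"tx":-0.24,"ty":-0.06,"tz":0,"turn":0,"jaw":-0.7}
  ]
}}

```text
time_s: 15.68
position: [0.5976, -0.2106, 0.0826]
tool_rot: [[-0.071, 0.997, -0.013], [0.997, 0.071, 0.008], [0.009, -0.012, -1.0]]
ft_force: [2.4, 8.6, 0.4]
grip_width: 0.0211
```

Emit:
{"name": "apply_moves", "arguments": {
  "motion": [
    {"tx":-0.24,"ty":-0.07,"tz":0,"turn":0,"jaw":-0.7}
  ]
}}

```text
time_s: 15.77
position: [0.5975, -0.2114, 0.0826]
tool_rot: [[-0.072, 0.997, -0.012], [0.997, 0.072, 0.011], [0.012, -0.011, -1.0]]
ft_force: [3.2, 8.2, -0.2]
grip_width: 0.0212
```

```bash
python3 arc.py 4 2
```

```text
refit hub [ 0.5489 -0.2016] 3.471615290484442e-05
t 15.77 phi -11.5 turned 246.7 r 49.8 z 0.0826 w 0.0212 drag 8.66 Frad 1.49 Fz -0.2
[-0.34 -0.09 -0.  ]
[-0.66 -0.22 -0.01]
```

Emit:
{"name": "apply_moves", "arguments": {
  "motion": [
    {"tx":-0.3,"ty":-0.08,"tz":0,"turn":0,"jaw":-0.7},
    {"tx":-0.6,"ty":-0.19,"tz":0,"turn":0,"jaw":-0.7},
    {"tx":-0.8,"ty":-0.28,"tz":0,"turn":0,"jaw":-0.7}
  ]
}}

```text
time_s: 16.02
position: [0.5956, -0.218, 0.0826]
tool_rot: [[-0.073, 0.997, -0.011], [0.997, 0.073, 0.014], [0.015, -0.01, -1.0]]
ft_force: [3.0, 9.2, 1.0]
grip_width: 0.0208
```

```bash
python3 arc.py 4 3; python3 -c "
import numpy as np
from h import *
L=np.loadtxt('log.txt');h=np.loadtxt('hub.txt')
for l in L:
    e=l[:2]-h;u=e/np.hypot(*e);print(round((235.2-np.degrees(np.arctan2(e[1],e[0]))+20)%360-20,1),round(-l[3:5]@[u[1],-u[0]],2))"
```

```text
refit hub [ 0.5489 -0.2016] 3.358438667604667e-05
t 16.02 phi -19.5 turned 254.7 r 49.8 z 0.0826 w 0.0208 drag 9.72 Frad -0.21 Fz 1.0
[-0.32 -0.13 -0.01]
[-0.63 -0.31 -0.01]
[-0.92 -0.5  -0.01]
-1.8 1.32
16.8 7.12
35.5 6.12
73.3 5.67
73.3 5.67
110.5 5.96
147.5 6.02
166.1 6.04
184.8 6.5
203.4 7.34
218.0 7.37
233.3 8.46
243.2 8.38
246.7 8.66
254.7 9.72
```

The drag is 9.7 N, about 3.6 N over the free 6.0 N, which is on target. I release the knob and rise.

Emit:
{"name": "apply_moves", "arguments": {
  "motion": [
    {"tx":0,"ty":0,"tz":0,"turn":0,"jaw":-0.4},
    {"tx":0,"ty":0,"tz":0,"turn":0,"jaw":-0.2},
    {"tx":0,"ty":0,"tz":0,"turn":0,"jaw":0},
    {"tx":0,"ty":0,"tz":0,"turn":0,"jaw":0.1},
    {"tx":0,"ty":0,"tz":0,"turn":0,"jaw":0.2}
  ]
}}

```text
time_s: 16.43
position: [0.5955, -0.2182, 0.0825]
tool_rot: [[-0.072, 0.997, -0.011], [0.997, 0.072, 0.014], [0.015, -0.01, -1.0]]
ft_force: [0.0, -0.2, -1.2]
grip_width: 0.0513
```

Emit:
{"name": "apply_moves", "arguments": {
  "motion": [
    {"tx":0,"ty":0,"tz":-1,"turn":0,"jaw":0.2},
    {"tx":0,"ty":0,"tz":-3,"turn":0,"jaw":0.2},
    {"tx":0,"ty":0,"tz":-6,"turn":0,"jaw":0.2},
    {"tx":0,"ty":0,"tz":-9,"turn":0,"jaw":0.2},
    {"tx":0,"ty":0,"tz":-11,"turn":0,"jaw":0.2}
  ]
}}

```text
time_s: 16.85
position: [0.5972, -0.22, 0.1965]
tool_rot: [[-0.072, 0.997, -0.008], [0.997, 0.072, 0.012], [0.012, -0.007, -1.0]]
ft_force: [-0.4, -0.4, 0.1]
grip_width: 0.0511
```

```bash
python3 - <<'E'
from h import *
from m import circ
s=st(); hub=np.loadtxt('hub.txt')
b,d=snap('scene','s8'); P=cloud('scene',d); I=b.astype(int); p=np.array([.522,-.0365])
m=(I[...,0]>1.8*I[...,1])&(I[...,0]>1.8*I[...,2])&(I[...,0]>35)&(np.hypot(P[...,0]-p[0],P[...,1]-p[1])<.05)&(d>0)
q=P[m]; g=q[(q[:,0]>p[0]+.005)&(q[:,2]<.075)]; print('pot',np.round(circ(g[:,:2],.032)[0],4),q[:,2].max())
k=(np.hypot(P[...,0]-.5955,P[...,1]+.2175)<.03)&(P[...,2]>.112)&(P[...,2]<.142)&(d>0)
kp=P[k].mean(0); e=kp[:2]-hub; print('knob',k.sum(),np.round(kp,4),'phi',np.degrees(np.arctan2(e[1],e[0])))
cv2.imwrite('pics/s8c.png',cv2.resize(np.clip(b[80:260,115:435,::-1]*1.3,0,255).astype(np.uint8),(800,450),interpolation=cv2.INTER_CUBIC))
E
```

```text
{'time_s': 16.85, 'q': [-31.0138, 31.661, 60.4738, 0.3396, 88.5818, -35.1755], 'position': [0.5972, -0.22, 0.1965], 'tool_rot': [[-0.0723, 0.9974, -0.0077], [0.9973, 0.0724, 0.0115], [0.012, -0.0068, -0.9999]], 'ft_force': [-0.3893, -0.4484, 0.0889], 'grip_width': 0.0511}
pot [ 0.5223 -0.0349] 0.08891141303905527
knob 74 [ 0.6001 -0.2174  0.1291] phi -16.986281469769633
```

View pics/s8c.png

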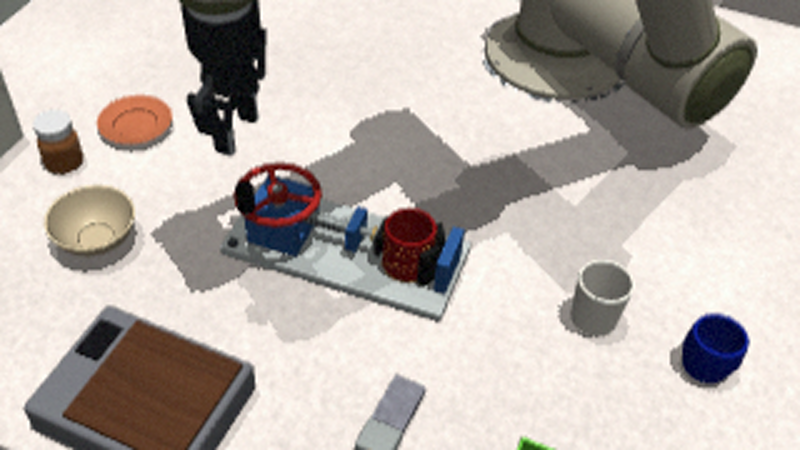

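The knob stayed where it was left and the pot moved about 4 mm into the V. The pot is upright and the bystanders in view are standing. I hand in.

```bash
python3 -c "
from h import *
print(close_job())"
```

```text
the job is handed in; nothing more can be done
None
```

I set the red pot upright on the cork and clamped it in the V. I wound the wheel about 255° clockwise, let go of the knob, and handed in at about 17 s.

**Last checks**
- **Clamp force:** the knob's drag ran free at about 6.0 N and ended at 9.7 N, so about 3.5 to 3.8 N more. Single force readings scatter by about 0.5 N.
- **Pot:** it is upright and moved about 4 mm into the V, to (0.522, -0.035).
- **After release:** the wheel stayed put, with the knob within about 2.5° of where I left it by camera. The tool force was back near zero.
- **Other wares:** the blue and white pots, bowl, saucer and jar were standing in the last picture. I did not compare their positions with the start, and the brush was only partly in view.

**What disagreed**
- **Fingertip position:** the tips stand about 37 mm farther back than the stated tool geometry.
- **First grasp:** because of that, the first close pressed on the pot's rim at about 6 N. The camera showed no shift of the pot. I corrected the height and grasped again.
- **Drag near contact:** it rose unevenly with angle, and less steeply than the pad spring predicts. I stopped on the measured force, not on the angle.

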